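Set up the coil winder and hang up its keys

TASK

Get the coil winder ready and put its keys away: turn the coil former until its slots line up with the teeth of the spindle and slide it down until it sits fully home, and only then click the selector dial to the green dot. Then or in between, hang every coloured box key that stands on the bench by its eye on the hook of its own colour, without knocking the black keys that hang there or moving the yellow tin and the roll of amber tape.

Things in the scene. Friction and masses are not known exactly. Their poses are not given: they have to be found in the camera images.
- former_mid (a point): Coil former: black spool 56 mm across, 36 high, copper winding, orange grip bar on top (40 long along own x, 14 wide, 36 to 72 mm up), 0.1 kg. Point: on its axis, 30 mm above the underside. Underside has a cross bore 30 mm deep: slots 8.5 wide, 29 end to end, along own x and y (white marks on the rim). Fully home, the point is 30 mm above spindle_foot.
- spindle_foot (a point): Foot of the winder's upright steel spindle: centre of the top of the dark shoulder (44 mm across, 56 mm above the bench) on which the former comes to rest. Spindle 24 mm high; four teeth 5 mm thick reach 13 mm from the axis, 22 mm high, along this frame's x and y (so it fits every quarter turn). Its angle differs each time; turns with slight friction, 0.03 N m.
- winder: Coil winder, fixed: grey housing 140 (x) x 200 (y) x 50 mm high, white top. Origin: centre of its underside. Spindle at its own (0, 0.05), selector dial at (0, -0.05) m. Dots 11 mm wide round the dial, clockwise from above: black, yellow, green, red.
- dial (a joint): Selector dial, rad, growing clockwise seen from above. Clicks into four positions: black 0, yellow 0.7, green 1.4, red 2.1, with stops just beyond black and red. A firm twist carries it over a click, and it pulls itself into the nearest position when let go. It starts at black or yellow, rarely stuck between them.
- dial_grip (a point): Grip point of the dial's black grip bar (44 long along own x, 12 wide, from 58 to 92 mm above the bench, on a flat disc 44 mm across); on the dial's axis, 80 mm above the bench. Own +x points to the end with the white line (the pointer); at green that is the winder's +x.
- rack: Hook rack, fixed: aluminium rail 450 mm long along its own y, 12 thick, 22 mm high, its middle 190 mm above the bench, on two posts. Origin: on the bench below the middle of the rail. Seven hooks 64 mm apart in changing order; nothing stands above the rail. The prongs point along its own -x.
- red_mid (a point): Red box key (may be absent), upright on a red head 44 mm across; 164 mm tall, 0.16 kg. Point: on its axis 82 mm up. Red grip tab on top, 118 to 164 mm up, 22 wide (own y), 8 thick (own x). Below it the eye, through along own x: 24 mm wide, 85 to 116.8 mm up, with a peaked roof that centres on a prong; its apex is 34.8 mm above the point. A half turn changes nothing.
- hook_red_seat (a point): Hook with red block. Point: top of its steel prong, half-way along, 194 mm above the bench, 34 mm in front of the rail's middle. The prong, 8 mm thick, points along own -x; level from 14 to 58 mm in front of the rail's middle, then turns up: top of the tip 8 mm above this point, 66 mm in front. A hung key's eye apex is 1 mm above the prong, its tab square to it.
- blue_mid (a point): Blue box key (may be absent), upright on a blue head 44 mm across; 164 mm tall, 0.16 kg. Point: on its axis 82 mm up. Blue grip tab on top, 118 to 164 mm up, 22 wide (own y), 8 thick (own x). Below it the eye, through along own x: 24 mm wide, 85 to 116.8 mm up, with a peaked roof that centres on a prong; its apex is 34.8 mm above the point. A half turn changes nothing.
- hook_blue_seat (a point): Hook with blue block. Point: top of its steel prong, half-way along, 194 mm above the bench, 34 mm in front of the rail's middle. The prong, 8 mm thick, points along own -x; level from 14 to 58 mm in front of the rail's middle, then turns up: top of the tip 8 mm above this point, 66 mm in front. A hung key's eye apex is 1 mm above the prong, its tab square to it.
- yellow_mid (a point): Yellow box key (may be absent), upright on a yellow head 44 mm across; 164 mm tall, 0.16 kg. Point: on its axis 82 mm up. Yellow grip tab on top, 118 to 164 mm up, 22 wide (own y), 8 thick (own x). Below it the eye, through along own x: 24 mm wide, 85 to 116.8 mm up, with a peaked roof that centres on a prong; its apex is 34.8 mm above the point. A half turn changes nothing.
- hook_yellow_seat (a point): Hook with yellow block. Point: top of its steel prong, half-way along, 194 mm above the bench, 34 mm in front of the rail's middle. The prong, 8 mm thick, points along own -x; level from 14 to 58 mm in front of the rail's middle, then turns up: top of the tip 8 mm above this point, 66 mm in front. A hung key's eye apex is 1 mm above the prong, its tab square to it.
- green_mid (a point): Green box key (may be absent), upright on a green head 44 mm across; 164 mm tall, 0.16 kg. Point: on its axis 82 mm up. Green grip tab on top, 118 to 164 mm up, 22 wide (own y), 8 thick (own x). Below it the eye, through along own x: 24 mm wide, 85 to 116.8 mm up, with a peaked roof that centres on a prong; its apex is 34.8 mm above the point. A half turn changes nothing.
- hook_green_seat (a point): Hook with green block. Point: top of its steel prong, half-way along, 194 mm above the bench, 34 mm in front of the rail's middle. The prong, 8 mm thick, points along own -x; level from 14 to 58 mm in front of the rail's middle, then turns up: top of the tip 8 mm above this point, 66 mm in front. A hung key's eye apex is 1 mm above the prong, its tab square to it.
- hung_a_eye (a point): Black box key, shaped like the coloured ones, that hangs loose on grey hook a. Point: apex of its eye, 116.8 mm above its underside.
- hook_a_seat (a point): Grey hook a, taken by a black key; shape and point as for the coloured hooks.
- hung_b_eye (a point): Black box key, shaped like the coloured ones, that hangs loose on grey hook b. Point: apex of its eye, 116.8 mm above its underside.
- hook_b_seat (a point): Grey hook b, taken by a black key; shape and point as for the coloured hooks.
- hung_c_eye (a point): Black box key, shaped like the coloured ones, that hangs loose on grey hook c. Point: apex of its eye, 116.8 mm above its underside.
- hook_c_seat (a point): Grey hook c, taken by a black key; shape and point as for the coloured hooks.
- yellow_tin: Bystander: small round yellow tin, 43 mm across, 22 mm high, loose behind the winder. Origin: centre of its underside.
- kapton_roll: Bystander: roll of amber tape, 68 mm across, 19 mm high, lying loose between the winder and the rack. Origin: centre of its underside.
Not all that is in view belongs to the job. There is more than one size of the part that bears former_mid; the job needs the largest.

How it is judged:
By the outcome, as a careful person would: the job done as asked, in the order asked, and still so for the second after the job is handed in, with the robot touching nothing.
Of key_red, key_blue, key_yellow, key_green only 2 to 4 are there at a start; the rules pass over those that are not, and their reading is None.
At some moment in a run one of former, key_red, key_blue, key_yellow, key_green may be knocked a few centimetres aside while the robot is not near it.
It also fails if it takes over 210 s, if anything falls off the work surface, if the arm or the gripper's body presses on something with over 40 N, if the wrist force passes 120 N, or if a joint passes its speed limit or range.

ROBOT

A 6-joint arm with a two-finger parallel gripper is mounted at the origin on a cart in front of the work surface, level with it; the furniture and walls round the work are solid. World frame = base frame: x ahead of the robot, y to its left, z up, the work surface at z = 0. Lengths are in m, angles in rad, forces in N, time in s.
With the tool pointing down it reaches from about 0.35 to 0.975 m from the base axis. Payload 4.9 kg.
Tool frame: the origin (TCP) lies between the finger pads; the fingertips stand 19 mm ahead of it and the grasp point (between the pads) is the TCP; z points along the fingers, y is the line along which they close (so a half turn about z gives the same grasp; the last joint's range is limited). The gripper opens to 85 mm and grips with 20 to 120 N. Pads are 22 mm wide; open, the fingers measure 114 mm over their backs; the gripper's body (76 mm by 85 mm) begins 54 mm behind the grasp point. The pads swing forward as they close: fully open they stand 13 mm farther back than shut.
Start: joints at [-1.25, 0.053, 1.613, -0, 1.476, -0.119], TCP at [0.266, -0.566, 0.25] pointing down, gripper open.
Joint ranges: [-3.01, 3.01], [-1.01, 2.22], [0.06, 2.58], [-1.02, 4.17], [0.09, 2.62], [-3.14, 3.14]. Speed limits (rad/s): [2.57, 2.57, 3.14, 3.14, 3.14, 3.14].

INTERFACE

Orientations are given as a rotation vector (axis times angle).
In Python, from station import ctrl gives the robot as it stands. The module is installed in compiled form; this text tells all that it offers.
- The arm moves only by the tool servo_tool, never from a script. Its argument "increments" is a list that holds one entry, the list of rows, each a list of 5 numbers: the finger opening in cm, from 0 to 8.54, then the shift along the tool's x, y, z in cm, then the turn about the tool's z in degrees. A call has 1 to 5 rows; each row is the pose to reach, as a shift and turn from the pose commanded when the call began, along the tool's axes at that moment; what a row does not reach only later rows make up. A row lasts 1/10 s, in which the tool goes at most 50 mm and 8.59 degrees, less where a joint would pass 70% of its speed; a pose out of reach is approached as far as the arm can. A call with a gripper value outside its range is refused whole. The fingers move at their own pace and stop on an object; "newtons" is the grip in N (left out, the last holds). Time passes only in rows, so rows that repeat a pose let the fingers close. It gives the time, the measured TCP pose, the force, the opening and the grip force at its end, in the units of the state.
- ctrl.get_obs(): the state, without advancing time (a new reading comes with each control period).
- ctrl.get_image(name): name is "scene" or "top" or "wrist"; returns a dict with "img" (480x640x3 uint8, red, green, blue), "fx", "fy", "cx", "cy" (pixels), "rvec" (rotation vector, rad) and "tvec" (3), from world to camera coordinates, as OpenCV has them; the wrist camera has in their place "mount" (4x4, takes a point from camera to tool coordinates, whose origin is the TCP and whose axes are the flange's). Camera axes: x right, y down, z forward; pixel columns grow to the right and rows downward; lengths in m; the calibration is good to about 2 mm. A picture is of the moment at which its call begins: read the wrist's pose just before it. There is no depth.
- ctrl.finish_job(): hands the job in; it is judged then, once.
The state is a dict: "t": time; "q": joint angles; "dq": joint speeds; "effort": joint torques, N m; "tool_pos": TCP position; "tool_rot": TCP orientation; "contact_force": force on the tool from outside, world axes, zero at the start; "wrist_torque": the same for the moment, N m; "opening": finger opening in m; "grip_force": force on a finger pad.
Only numpy, scipy, OpenCV 4.12 (cv2) and the standard library are available. Lean on these libraries where they do the work, as an engineer would, in place of code of your own. Each camera call takes 0.05 s, during which the arm holds its last target. There are 200 camera calls.

## Working session

There is one attempt and no reset: what is moved stays moved. The work goes in short steps, Python scripts to look and compute and a tool call to move; the robot and the scene stay as the last step left them, time stands still between calls to the robot, and variables do not carry over. Pictures are saved under pics/ and viewed, at most 14 in all, crops included, and the job is handed in when it is done.

Besides the shell and the picture viewer there is one more tool, called after "Emit:" as name([rows], argument=value, ...), one row to a line, values as JSON. servo_tool: Moves the arm, as the interface text tells. Its arguments: {"type":"object","properties":{"increments":{"type":"array"},"newtons":{"type":"number"}},"required":["increments"]}

```bash
mkdir -p pics; cat > h.py <<'E'
import numpy as np, cv2
from station import ctrl
from scipy.spatial.transform import Rotation as R
def cam(name):
    o=ctrl.get_obs(); d=ctrl.get_image(name)
    K=np.array([[d['fx'],0,d['cx']],[0,d['fy'],d['cy']],[0,0,1.]])
    if 'mount' in d:
        T=np.eye(4); T[:3,:3]=R.from_rotvec(o['tool_rot']).as_matrix(); T[:3,3]=o['tool_pos']
        M=T@np.array(d['mount']); Rw=M[:3,:3]; C=M[:3,3]
    else:
        Rc=R.from_rotvec(np.ravel(d['rvec'])).as_matrix(); Rw=Rc.T; C=-Rc.T@np.ravel(d['tvec'])
    return d['img'],K,Rw,C
def ray(c,uv):
    v=c[2]@np.linalg.inv(c[1])@np.array([uv[0],uv[1],1.]); return v/np.linalg.norm(v)
def onz(c,uv,z):
    v=ray(c,uv); return c[3]+v*(z-c[3][2])/v[2]
def tri(c1,u1,c2,u2):
    a,b=ray(c1,u1),ray(c2,u2); s=np.linalg.lstsq(np.c_[a,-b],c2[3]-c1[3],rcond=None)[0]
    p,q=c1[3]+s[0]*a,c2[3]+s[1]*b; return (p+q)/2,np.linalg.norm(p-q)
def proj(c,P):
    x=c[1]@c[2].T@(np.asarray(P,float)-c[3]); return x[:2]/x[2]
def save(n,c,crop=None,scale=1):
    im=c[0]
    if crop: x0,y0,x1,y1=crop; im=im[y0:y1,x0:x1]
    cv2.imwrite('pics/'+n,cv2.resize(im[:,:,::-1],None,fx=scale,fy=scale,interpolation=cv2.INTER_CUBIC))
def blobs(c,lo,hi,amin=40,roi=None):
    hsv=cv2.cvtColor(c[0],cv2.COLOR_RGB2HSV); m=cv2.inRange(hsv,np.array(lo),np.array(hi))
    if roi: z=np.zeros_like(m); x0,y0,x1,y1=roi; z[y0:y1,x0:x1]=m[y0:y1,x0:x1]; m=z
    cs,_=cv2.findContours(m,cv2.RETR_EXTERNAL,cv2.CHAIN_APPROX_NONE); out=[]
    for k in cs:
        if cv2.contourArea(k)>=amin: out.append((k,cv2.contourArea(k),cv2.minAreaRect(k),cv2.boundingRect(k)))
    return sorted(out,key=lambda t:-t[1])
E
python3 - <<'E'
from h import *
for n in('scene','top','wrist'):
    c=cam(n); save(n+'0.png',c); np.savez(n+'0.npz',*c); print(n,c[3].round(3),c[1][0,0])
print(ctrl.get_obs())
E
```

```text
scene [ 1.182 -1.018  0.736] 531.4221188642609
top [ 0.326 -0.042  1.064] 440.23884060042354
wrist [ 0.336 -0.534  0.372] 348.13726253056984
{'t': 0.15, 'q': array([-1.25001065e+00,  5.32440850e-02,  1.61397850e+00, -2.45467065e-05,
        1.47601752e+00, -1.19010834e-01]), 'dq': array([ 1.51804802e-03,  7.31658010e-05, -4.55465986e-03,  1.16224801e-03,
       -1.77838455e-04, -4.22902794e-04]), 'effort': array([ 3.80773272e-04, -3.94242775e+01, -3.70721555e+01, -1.40332008e-04,
        4.62900643e-03,  1.61876665e-05]), 'tool_pos': array([ 0.26593919, -0.5650889 ,  0.24932138]), 'tool_rot': array([-3.06434398e+00, -6.84923239e-01,  2.98665887e-04]), 'contact_force': array([ 0.20936963, -0.90985327,  0.10835978]), 'wrist_torque': array([-5.79555507e-05,  1.69713137e-02,  4.90645209e-02]), 'grip_force': 0.0, 'opening': 0.08533369276626342}
```

View pics/scene0.png

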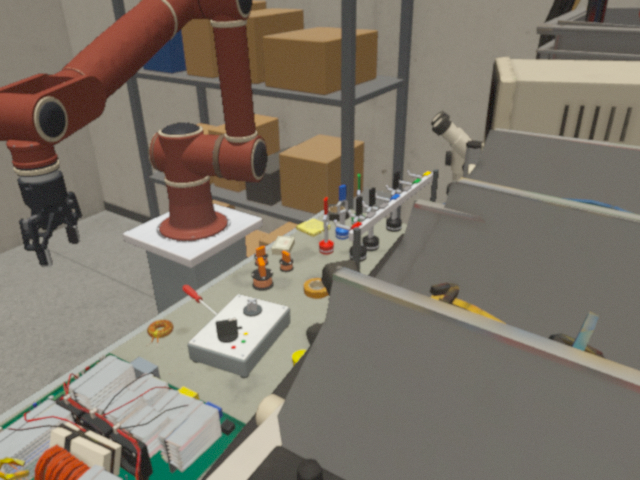

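View pics/top0.png

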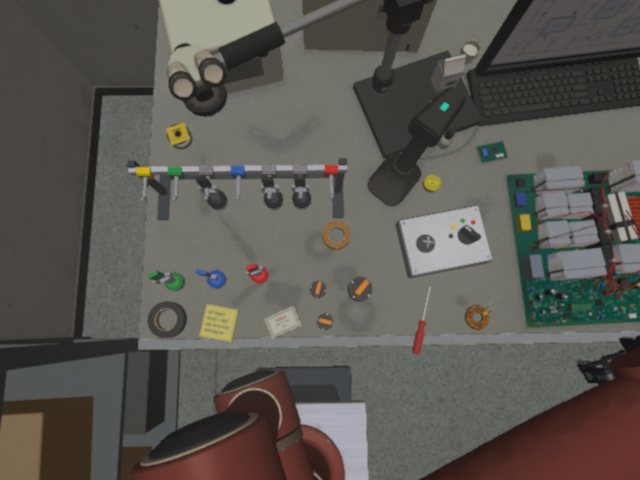

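Top view shows these candidates:
- **Formers:** (360,288) is the largest, and (318,289) and (325,321) are smaller decoys.
- **Keys:** green (173,282), blue (217,279), red (258,273). There is no yellow key. The yellow square at (178,134) is not one, and the tin is at (432,183).
- **Winder:** around (445,240), spindle (426,242), dial (468,234).
- **Hooks, left to right:** yellow, green, grey, blue, grey, grey, red.

```bash
python3 - <<'E'
from h import *
L=lambda n:[np.load(n+'0.npz')['arr_%d'%i] for i in range(4)]
t=L('top'); s=L('scene'); w=cam('wrist')
o=ctrl.get_obs(); Rt=R.from_rotvec(o['tool_rot']).as_matrix()
print('mount',(Rt.T@(w[3]-o['tool_pos'])).round(3),(Rt.T@w[2]).round(2).tolist())
a=cv2.resize(t[0][205:345,150:500][:,:,::-1],None,fx=2.2,fy=2.2,interpolation=cv2.INTER_CUBIC)
b=cv2.resize(s[0][165:385,170:450][:,:,::-1],None,fx=1.25,fy=1.25,interpolation=cv2.INTER_CUBIC)
cv=np.zeros((600,770,3),np.uint8); cv[:a.shape[0],:a.shape[1]]=a[:,:770]; cv[a.shape[0]:a.shape[0]+b.shape[0],:b.shape[1]]=b[:600-a.shape[0]]
cv2.imwrite('pics/c1.png',cv)
for n,lo,hi in(('orange',(8,170,150),(18,255,255)),('red',(0,180,120),(5,255,255)),('blue',(105,150,80),(120,255,255)),('green',(55,130,60),(80,255,255)),('yellow',(24,170,150),(32,255,255))):
  for nm,c,roi in(('top',t,(120,120,510,345)),('scene',s,(180,160,450,380))):
    print(n,nm)
    for k,A,r,bb in blobs(c,lo,hi,8,roi)[:9]:
        print('  ',np.round(r[0]).tolist(),np.round(r[1],1).tolist(),round(r[2]),A, onz(c,r[0],.07 if n=='orange' else .19 if r[0][1]<210 and nm=='top' else .02).round(3)[:2] if nm=='top' else '')
E
```

```text
mount [ 0.077  0.001 -0.123] [[-0.0, -0.95, -0.3], [1.0, -0.0, -0.0], [-0.0, -0.3, 0.95]]
orange top
   [361.0, 287.0] [5.2, 15.9] 39 69.5 [ 0.408 -0.151]
   [325.0, 321.0] [10.4, 2.7] 14 19.5 [ 0.335 -0.068]
   [318.0, 288.0] [2.7, 10.2] 14 19.0 [ 0.408 -0.053]
orange scene
   [260.0, 266.0] [19.0, 7.0] 90 80.5 
   [260.0, 250.0] [7.4, 9.3] 68 47.5 
   [285.0, 256.0] [9.0, 6.0] 90 33.5 
red top
   [260.0, 277.0] [8.7, 15.6] 65 64.5 [0.441 0.083]
   [330.0, 169.0] [6.0, 11.0] 90 53.0 [ 0.646 -0.083]
   [251.0, 266.0] [1.9, 8.2] 72 8.5 [0.467 0.105]
red scene
   [326.0, 245.0] [8.0, 12.0] 90 74.0 
   [325.0, 205.0] [2.9, 15.1] 4 24.0 
   [189.0, 293.0] [14.1, 2.1] 45 17.5 
   [356.0, 225.0] [3.3, 8.9] 56 16.5 
blue top
   [216.0, 278.0] [15.0, 15.0] 90 113.0 [0.439 0.188]
   [237.0, 170.0] [7.0, 12.0] 90 72.5 [0.645 0.112]
   [201.0, 272.0] [8.5, 2.5] 18 15.0 [0.455 0.223]
blue scene
   [342.0, 192.0] [14.0, 5.0] 90 55.5 
   [341.0, 231.0] [11.1, 5.1] 18 40.5 
   [395.0, 196.0] [2.8, 6.4] 45 11.5 
green top
   [175.0, 282.0] [12.9, 16.6] 32 116.0 [0.432 0.284]
   [174.0, 171.0] [7.3, 12.8] 83 72.0 [0.646 0.242]
   [153.0, 275.0] [2.7, 9.4] 63 17.0 [0.451 0.337]
green scene
yellow top
   [177.0, 133.0] [16.1, 17.7] 72 232.5 [0.729 0.239]
   [432.0, 182.0] [13.0, 14.0] 90 146.5 [ 0.614 -0.293]
   [142.0, 170.0] [7.0, 13.0] 90 82.5 [0.648 0.308]
yellow scene
   [298.0, 355.0] [7.8, 16.3] 45 82.5 
   [427.0, 173.0] [2.7, 6.3] 63 9.5
```

View pics/c1.png

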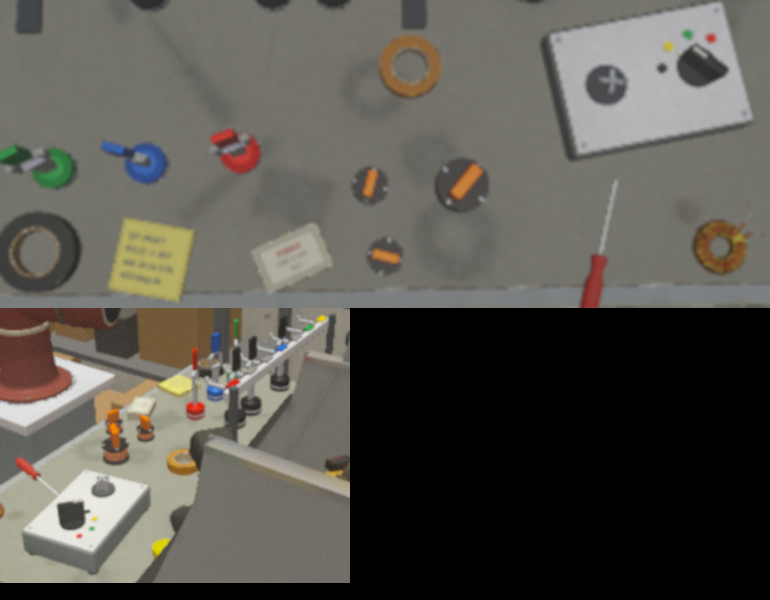

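The crop confirms that the largest former is at top (361,287), about (0.408, -0.151), clearly bigger than the other two. The white-line dial is at (468,234). Next I move over the former and winder.

Emit:
servo_tool([
  [[8.54,15.5,-11.5,-2.5,25.2],[8.54,15.5,-11.5,-2.5,25.2],[8.54,15.5,-11.5,-2.5,25.2],[8.54,15.5,-11.5,-2.5,25.2],[8.54,15.5,-11.5,-2.5,25.2]],
])

```text
t: 0.7
tool_pos: [0.3596, -0.392, 0.2765]
tool_rot: [3.141, 0.009, 0.003]
contact_force: [0.0, -0.5, 0.8]
opening: 0.0855
grip_force: 0.0
```

Emit:
servo_tool([
  [[8.54,4,-17,0,0],[8.54,4,-17,0,0],[8.54,4,-17,0,0],[8.54,4,-17,0,0],[8.54,4,-17,0,0]],
])

```text
t: 1.2
tool_pos: [0.3977, -0.2235, 0.2752]
tool_rot: [-3.141, -0.006, -0.0]
contact_force: [-0.2, -0.3, 0.1]
opening: 0.0854
grip_force: 0.0
```

```bash
python3 - <<'E'
from h import *
o=ctrl.get_obs(); print(o['t'],o['tool_pos'].round(4),o['tool_rot'].round(3))
c=cam('wrist'); np.savez('w1.npz',*c); save('w1.png',c)
for P in((.408,-.151,.07),(.47,-.26,.05)): print(proj(c,P).round())
E
```

```text
1.2 [ 0.3977 -0.2235  0.2752] [-3.141 -0.006 -0.   ]
[247. 202.]
[361. 134.]
```

View pics/w1.png

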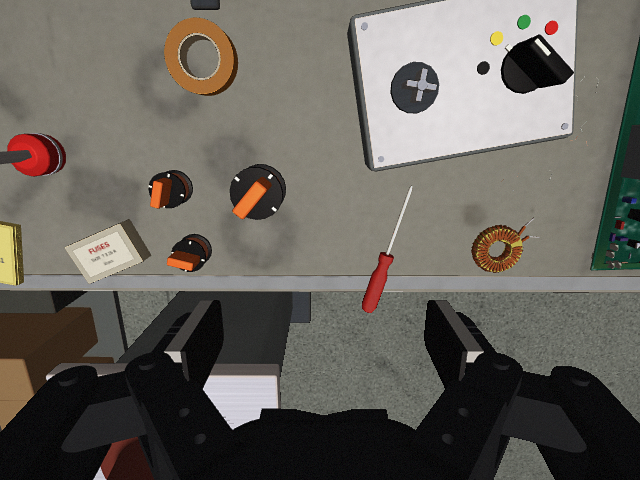

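Wrist view 1: the large former's bar is at (251,199), the spindle cross at (421,86), and the dial bar top at about (553,55). The dial points at the yellow dot (497,38). Green is at (524,22) and black at (483,68). Now a second, nearer view.

Emit:
servo_tool([
  [[8.54,-2.8,-9,7.5,0],[8.54,-2.8,-9,7.5,0],[8.54,-2.8,-9,7.5,0],[8.54,-2.8,-9,7.5,0],[8.54,-2.8,-9,7.5,0]],
])

```text
t: 1.75
tool_pos: [0.3696, -0.1367, 0.2008]
tool_rot: [3.141, -0.002, 0.001]
contact_force: [-0.2, -0.0, 0.1]
opening: 0.0855
grip_force: 0.0
```

```bash
python3 - <<'E'
from h import *
o=ctrl.get_obs(); print(o['t'],o['tool_pos'].round(4),o['tool_rot'].round(3))
c=cam('wrist'); np.savez('w2.npz',*c); save('w2.png',c)
E
```

```text
1.75 [ 0.3696 -0.1367  0.2008] [ 3.141e+00 -2.000e-03  1.000e-03]
```

View pics/w2.png

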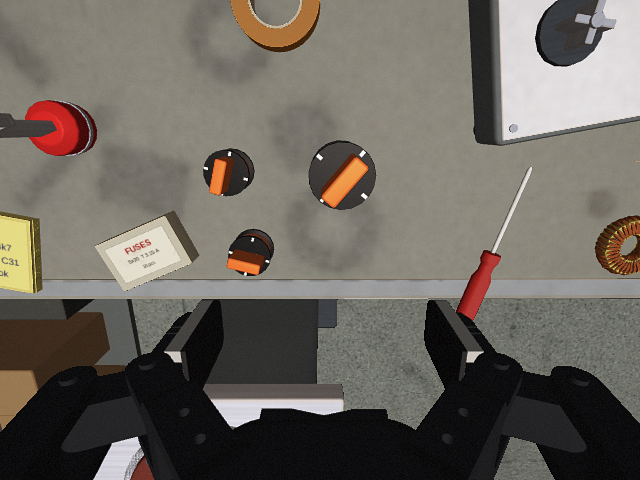

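View 2: the former's bar top is at (346,180), bar direction up-right. The spindle cross is at (597,19).

```bash
cat >> h.py <<'E'
def ld(n): z=np.load(n+'.npz'); return [z['arr_%d'%i] for i in range(4)]
def bartop(c,roi,lo=(5,150,200),hi=(20,255,255)):
    return blobs(c,lo,hi,60,roi)[0]
def recton(c,rect,z):
    P=np.array([onz(c,p,z) for p in cv2.boxPoints(rect)]); e1,e2=P[1]-P[0],P[2]-P[1]
    e=e1 if np.linalg.norm(e1)>np.linalg.norm(e2) else e2
    return P.mean(0),np.degrees(np.arctan2(e[1],e[0]))%180,np.linalg.norm(e1)*1e3,np.linalg.norm(e2)*1e3
def cross(c,uv,z,r=.016,lo=130):
    g=cv2.cvtColor(c[0],cv2.COLOR_RGB2GRAY); vv,uu=np.mgrid[0:480,0:640]
    ok=(abs(uu-uv[0])<60)&(abs(vv-uv[1])<60)&(g>lo)
    P=np.array([onz(c,p,z)[:2] for p in zip(uu[ok],vv[ok])]); Q=np.c_[uu[ok],vv[ok]]; m=onz(c,uv,z)[:2]
    for _ in range(6):
        s=np.hypot(*(P-m).T)<r; m=P[s].mean(0)
    d=P[s]-m; rr=np.hypot(*d.T); a=np.arctan2(d[:,1],d[:,0]); f=rr>.006
    return Q[s].mean(0),m,np.degrees(np.angle(np.mean(np.exp(4j*a[f]))))/4,s.sum()
E
python3 - <<'E'
from h import *
w1,w2=ld('w1'),ld('w2')
b1=bartop(w1,(225,160,300,225)); b2=bartop(w2,(300,130,390,215))
print(b1[2],b2[2]); p,e=tri(w1,b1[2][0],w2,b2[2][0]); print('bar',p,e)
for c,b in((w1,b1),(w2,b2)): print(recton(c,b[2],.072))
for c,u in((w1,(421,86)),(w2,(597,19))):
    h=cv2.cvtColor(c[0],cv2.COLOR_RGB2GRAY); print(cross(c,u,.08))
p,e=tri(w1,cross(w1,(421,86),.08)[0],w2,cross(w2,(597,19),.08)[0]); print('spin',p,e)
for n,u in(('y',(497,38)),('g',(524,22)),('k',(483,68)),('r',(552,27))): print(n,onz(w1,u,.05).round(4))
E
```

```text
((248.84158325195312, 199.9158477783203), (13.7201509475708, 38.76822280883789), 39.28940963745117) ((344.7153625488281, 182.27691650390625), (17.6821346282959, 53.906429290771484), 40.81508255004883)
bar [ 0.40963984 -0.1532859   0.07061885] 0.00023191658491320344
(array([ 0.4098259 , -0.15342266,  0.072     ]), np.float64(138.84874805736678), np.float64(38.128174576125915), np.float64(12.519338472838635))
(array([ 0.40945133, -0.15302996,  0.072     ]), np.float64(139.27920612324797), np.float64(38.32271818093835), np.float64(12.646022143284585))
(array([438.70681818,  75.50113636]), array([ 0.51733256, -0.3203392 ]), np.float64(25.950154963681374), np.int64(880))
(array([616.40980392,  24.10686275]), array([ 0.50767939, -0.3185081 ]), np.float64(-28.11182972503715), np.int64(2040))
spin [ 0.51428329 -0.32405269  0.07122776] 0.008829348929482138
y [ 0.552  -0.3781  0.05  ]
g [ 0.5646 -0.3999  0.05  ]
k [ 0.5278 -0.369   0.05  ]
r [ 0.5608 -0.4252  0.05  ]
```

Emit:
servo_tool([
  [[5,4,1.6,6,41],[5,4,1.6,6,41],[5,4,1.6,6,41],[5,4,1.6,6,41],[5,4,1.6,6,41]],
])

```text
t: 2.3
tool_pos: [0.4106, -0.1536, 0.1416]
tool_rot: [2.938, -1.111, 0.003]
contact_force: [-0.1, -0.5, -0.3]
opening: 0.0499
grip_force: 0.0
```

Emit:
servo_tool([
  [[5,0,0,4.5,0],[5,0,0,8.2,0],[5,0,0,8.2,0],[5,0,0,8.2,0]],
])

```text
t: 2.7
tool_pos: [0.4101, -0.1527, 0.0593]
tool_rot: [2.942, -1.102, 0.0]
contact_force: [0.4, -0.1, 0.4]
opening: 0.05
grip_force: 0.0
```

```bash
python3 - <<'E'
from h import *
o=ctrl.get_obs(); print(o['t'],o['tool_pos'].round(4),np.degrees(R.from_rotvec(o['tool_rot']).as_euler('zyx')).round(2),o['contact_force'])
E
```

```text
2.7 [ 0.4101 -0.1527  0.0593] [ 41.07   0.   179.99] [ 0.41404651 -0.0947202   0.39794567]
```

Emit:
servo_tool([
  [[0,0,0,0,0],[0,0,0,0,0],[0,0,0,0,0],[0,0,0,0,0]],
], newtons=50)

```text
t: 3.1
tool_pos: [0.4109, -0.1524, 0.0605]
tool_rot: [2.942, -1.1, 0.007]
contact_force: [0.4, -1.9, 6.5]
opening: 0.0134
grip_force: 51.7
```

Emit:
servo_tool([
  [[0,0,0,-5,0],[0,0,0,-10,0],[0,0,0,-13,0],[0,0,0,-13,0]],
])

```text
t: 3.5
tool_pos: [0.4121, -0.1529, 0.1946]
tool_rot: [2.941, -1.099, 0.018]
contact_force: [-0.9, 0.5, -1.1]
opening: 0.0132
grip_force: 50.8
```

```bash
cat >> h.py <<'E'
def cross(c,uv,z=.08,lo=95):
    g=cv2.cvtColor(c[0],cv2.COLOR_RGB2GRAY); n,l,st,ce=cv2.connectedComponentsWithStats((g>lo).astype(np.uint8),connectivity=4)
    u,v=map(int,uv); k=l[v,u]; ys,xs=np.nonzero(l==k)
    P=np.array([onz(c,p,z)[:2] for p in zip(xs,ys)]); x0,y0,w,h,a=st[k]
    rc=np.array(cv2.minAreaRect(np.c_[xs,ys].astype(np.float32))[0])
    m=onz(c,rc,z)[:2]; d=P-m; rr=np.hypot(*d.T); an=np.arctan2(d[:,1],d[:,0]); f=rr>.006
    return rc,m,np.degrees(np.angle(np.mean(np.exp(4j*an[f]))))/4,(a,w,h),rr.max()
E
python3 - <<'E'
from h import *
w1,w2=ld('w1'),ld('w2')
for lo in(95,120,140):
    a=cross(w1,(421,86),lo=lo); b=cross(w2,(597,20),lo=lo); print(a,b,tri(w1,a[0],w2,b[0]))
a=w1[0][40:130,370:470][:,:,::-1]; b=w2[0][0:90,530:630][:,:,::-1]
cv2.imwrite('pics/sp.png',cv2.resize(np.hstack([a,b]),None,fx=4,fy=4,interpolation=cv2.INTER_NEAREST))
E
```

```text
(array([421.26153564,  84.17485809]), array([ 0.51068542, -0.30634131]), np.float64(-8.122794228285716), (np.int32(333), np.int32(31), np.int32(33)), np.float64(0.012880096374968321)) (array([566.5,  71.5]), array([ 0.48119406, -0.2932262 ]), np.float64(-35.37526711098241), (np.int32(15682), np.int32(146), np.int32(144)), np.float64(0.06531510813698865)) (array([ 0.50068317, -0.3166361 ,  0.04299161]), np.float64(0.0282912489628227))
(array([422.17074585,  83.96341705]), array([ 0.51085124, -0.30709171]), np.float64(-6.455114046243053), (np.int32(254), np.int32(30), np.int32(22)), np.float64(0.01312249785824557)) (array([568.49993896,  69.99998474]), array([ 0.48206442, -0.29432296]), np.float64(-35.437304647332056), (np.int32(14461), np.int32(142), np.int32(141)), np.float64(0.06373262044067744)) (array([ 0.50119844, -0.31739922,  0.04360561]), np.float64(0.027509863461577317))
(array([427. ,  78.5]), array([ 0.51507346, -0.31076737]), np.float64(39.276804388159576), (np.int32(185), np.int32(19), np.int32(22)), np.float64(0.01104227539991657)) (array([568.99993896,  69.99998474]), array([ 0.48206382, -0.29464215]), np.float64(-35.39791191379278), (np.int32(14391), np.int32(141), np.int32(141)), np.float64(0.0635053223598257)) (array([ 0.50447294, -0.32283703,  0.03681871]), np.float64(0.0319580343152791))
```

View pics/sp.png

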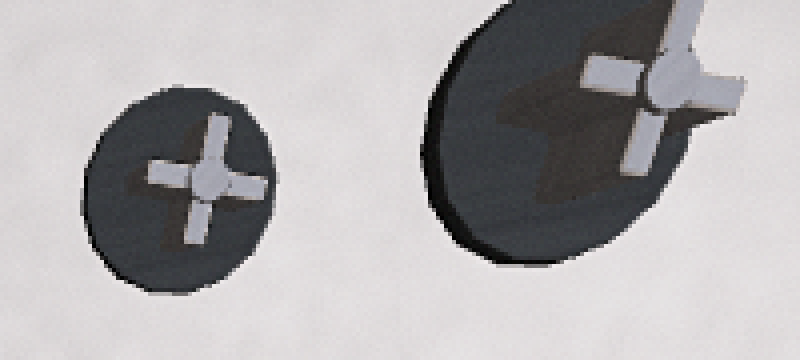

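The cross is clear in both views: view 1 tips are up (219,115), down (195,243), left (150,171) and right (266,189) in crop pixels. View 2 centre is about (664,83).

```bash
python3 - <<'E'
from h import *
w1,w2=ld('w1'),ld('w2')
f1=lambda x,y:(370+x/4-.5,40+y/4-.5); f2=lambda x,y:(530+(x-400)/4-.5,y/4-.5)
print(tri(w1,f1(207.5,179.5),w2,f2(664,83.5)))
for c,a,b in((w1,f1(219,115),f1(195,243)),(w1,f1(150,171),f1(266,189)),(w2,f2(583,72),f2(745,95))):
    A,B=onz(c,a,.078),onz(c,b,.078); d=B-A; print(((A+B)/2).round(4),np.linalg.norm(d)*1e3,np.degrees(np.arctan2(d[1],d[0]))%90)
o=ctrl.get_obs(); print(o['tool_pos'],np.degrees(R.from_rotvec(o['tool_rot']).as_matrix()[:2,0]@[0,1]))
E
```

```text
(array([ 0.51076837, -0.30733162,  0.07676056]), np.float64(0.00026897787957781433))
[ 0.5107 -0.3068  0.078 ] 25.125977050394834 83.32737036656113
[ 0.5107 -0.3071  0.078 ] 25.09214941160207 82.12024932689557
[ 0.5103 -0.3065  0.078 ] 26.01276073103027 83.00910072579305
[ 0.41214013 -0.15287734  0.19455858] -37.574534796657375
```

Emit:
servo_tool([
  [[0,17.6,5.1,3,-34],[0,17.6,5.1,3,-34],[0,17.6,5.1,3,-34],[0,17.6,5.1,3,-34],[0,17.6,5.1,3,-34]],
])

```text
t: 4.0
tool_pos: [0.5088, -0.3076, 0.1548]
tool_rot: [-3.134, 0.193, 0.006]
contact_force: [-0.5, 0.4, -0.6]
opening: 0.0133
grip_force: 50.6
```

```bash
cat >> h.py <<'E'
def st():
    o=ctrl.get_obs(); M=R.from_rotvec(o['tool_rot']).as_matrix()
    print('t',o['t'],'p',o['tool_pos'].round(4),'yaw',np.degrees(np.arctan2(M[1,0],M[0,0])).round(2),'F',o['contact_force'].round(1),'T',o['wrist_torque'].round(2),'op',round(o['opening'],4)); return o,M
def to(x,y,z,yaw):
    o,M=st(); d=M.T@(np.array([x,y,z])-o['tool_pos']); cy=np.degrees(np.arctan2(M[1,0],M[0,0]))
    print('inc cm',(d*100).round(2),'turn',round((cy-yaw+180)%360-180,1))
E
python3 -c "
from h import *
to(.5115,-.307,.145,-7); c=cam('wrist'); np.savez('w3.npz',*c); save('w3.png',c)"
```

```text
t 4.0 p [ 0.5088 -0.3076  0.1548] yaw -7.04 F [-0.5  0.4 -0.6] T [0.01 0.01 0.01] op 0.0133
inc cm [ 0.26 -0.09  0.98] turn -0.0
```

View pics/w3.png

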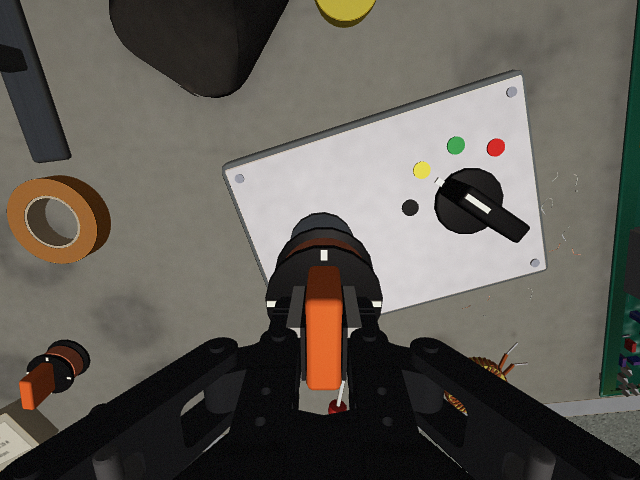

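The held former's rim marks are at (324,255), (271,303) and (376,303). The shoulder shows behind it at (321,215). The dial bar is at (485,210), pointer end at (440,182).

```bash
python3 -c "
from h import *
w=ld('w3'); o,M=st(); z=.1548-.0605+.036
g=blobs(w,(0,0,190),(180,60,255),6,(255,240,392,320))
for b in g: print(b[1],b[2][0],b[3])
a,b,f=[onz(w,u,z) for u in((271,303),(376.5,303),(324,255))]
m=(a+b)/2; print(m,np.linalg.norm(a-b),np.linalg.norm(f-m)); print('rel TCP, tool axes',M.T@(m-o['tool_pos']), 'yaw LR',np.degrees(np.arctan2(*(b-a)[1::-1]))%90,np.degrees(np.arctan2(*(f-m)[1::-1]))%90)
"
```

```text
t 4.05 p [ 0.5081 -0.3059  0.1553] yaw -7.13 F [-1.   0.3 -0.9] T [-0.03 -0.03 -0.03] op 0.0132
1092.5 (375.5, 276.0) (360, 240, 32, 73)
648.0 (271.5, 260.5) (255, 240, 34, 42)
45.0 (323.5, 254.5) (321, 250, 6, 10)
36.5 (271.0, 303.5) (267, 301, 9, 6)
28.0 (376.0, 304.0) (372, 302, 9, 5)
[ 0.50737022 -0.30836263  0.1303    ] 0.049678205937066226 0.024094120372337217
rel TCP, tool axes [-0.00030871  0.00262361  0.02502687] yaw LR 82.95049714191873 82.63262340205436
```

Emit:
servo_tool([
  [[0,0.4,0,0.9,0],[0,0.4,0,0.9,0],[0,0.4,0,0.9,0],[0,0.4,0,0.9,0]],
])

```text
t: 4.45
tool_pos: [0.5126, -0.3052, 0.1497]
tool_rot: [3.136, -0.191, 0.001]
contact_force: [0.3, -0.4, -0.2]
opening: 0.0129
grip_force: 50.7
```

```bash
python3 -c "
from h import *
to(.5121,-.3061,.1165,-7)"
```

```text
t 4.45 p [ 0.5126 -0.3052  0.1497] yaw -6.97 F [ 0.3 -0.4 -0.2] T [ 0.05 -0.01  0.04] op 0.0129
inc cm [-0.04  0.1   3.32] turn 0.0
```

Emit:
servo_tool([
  [[0,-0.04,0.09,0.5,0],[0,-0.04,0.09,0.9,0],[0,-0.04,0.09,1.2,0],[0,-0.04,0.09,1.4,0],[0,-0.04,0.09,1.5,0]],
])

```text
t: 4.95
tool_pos: [0.512, -0.3067, 0.1338]
tool_rot: [-3.135, 0.192, 0.001]
contact_force: [0.1, 0.4, -1.3]
opening: 0.013
grip_force: 50.7
```

```bash
python3 -c "
from h import *
to(.5121,-.3061,.1165,-7)"
```

```text
t 4.95 p [ 0.512  -0.3067  0.1338] yaw -7.01 F [ 0.1  0.4 -1.3] T [-0.02 -0.04  0.01] op 0.013
inc cm [ 0.   -0.06  1.73] turn -0.0
```

Emit:
servo_tool([
  [[0,0,0,0.6,0],[0,0,0,1.1,0],[0,0,0,1.5,0],[0,0,0,1.75,0],[0,0,0,1.8,0]],
])

```text
t: 5.45
tool_pos: [0.5122, -0.3068, 0.1165]
tool_rot: [-3.136, 0.192, 0.0]
contact_force: [-1.3, 1.1, 2.8]
opening: 0.0136
grip_force: 51.3
```

Emit:
servo_tool([
  [[0,0,0,0.15,0],[0,0,0,0.25,0],[0,0,0,0.25,0]],
])

```text
t: 5.75
tool_pos: [0.5125, -0.307, 0.1165]
tool_rot: [3.136, -0.192, -0.0]
contact_force: [-5.7, 3.8, 12.0]
opening: 0.0133
grip_force: 52.6
```

Emit:
servo_tool([
  [[4,0,0,-0.25,0],[4,0,0,-0.25,0],[4,0,0,-0.25,0],[4,0,0,-2,0],[4,0,0,-6,0]],
])

```text
t: 6.25
tool_pos: [0.5097, -0.3049, 0.1691]
tool_rot: [-3.13, 0.192, 0.013]
contact_force: [0.3, 0.0, 0.0]
opening: 0.04
grip_force: 0.0
```

Emit:
servo_tool([
  [[4,0,0,-5,0],[4,-4,8,-7,0],[4,-4,8,-7,0],[4,-4,8,-7,0],[4,-4,8,-7,0]],
])

```text
t: 6.75
tool_pos: [0.4624, -0.3817, 0.2434]
tool_rot: [-3.135, 0.195, -0.0]
contact_force: [-0.1, 0.4, -0.9]
opening: 0.04
grip_force: 0.0
```

```bash
python3 -c "
from h import *
st(); c=cam('wrist'); np.savez('w4.npz',*c); save('w4.png',c)"
```

```text
t 6.75 p [ 0.4624 -0.3817  0.2434] yaw -7.1 F [-0.1  0.4 -0.9] T [ 0.   -0.02  0.04] op 0.04
```

View pics/w4.png

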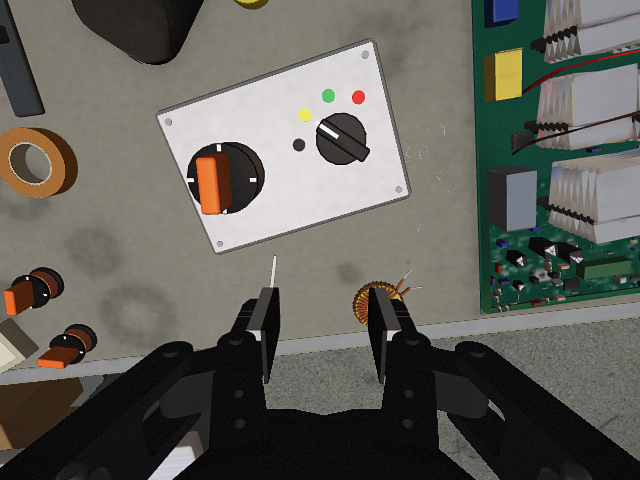

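The former sits on the shoulder with its bar at (214,185). The dial bar runs from (320,125) to (367,157) and points at yellow (305,116). The dots are green (328,96), red (358,97) and black (299,145). I'll fit the dial centre from the dots.

```bash
python3 -c "
from h import *
w=ld('w4'); roi=(270,80,385,180); a=[];uv=[]
for ang,lo,hi in((.7,(22,120,120),(34,255,255)),(1.4,(50,100,60),(80,255,255)),(2.1,(0,150,120),(6,255,255))):
    b=blobs(w,lo,hi,30,roi)[0]; M=cv2.moments(b[0]); uv.append((M['m10']/M['m00'],M['m01']/M['m00'])); a.append(ang)
b=blobs(w,(0,0,0),(180,255,75),30,(285,133,311,158))[0]; M=cv2.moments(b[0]); uv.append((M['m10']/M['m00'],M['m01']/M['m00'])); a.append(0)
P=np.array([onz(w,u,.0505)[:2] for u in uv]); A=[];y=[]
for p,t in zip(P,a):
    d=1.4-t; A+=[[1,0,np.cos(d),-np.sin(d)],[0,1,np.sin(d),np.cos(d)]]; y+=list(p)
s,res,_,_=np.linalg.lstsq(np.array(A),np.array(y),rcond=None); print(uv,'C',s[:2],'r',np.hypot(*s[2:]),'yaw',np.degrees(np.arctan2(s[3],s[2])),(np.array(A)@s-y).round(4))
for u in((341,139.5),(343,141)): print(onz(w,u,.092))
e=[onz(w,u,.092) for u in((320.5,127.5),(366,156))]; d=e[0]-e[1]; print((e[0]+e[1])/2,np.linalg.norm(d),np.degrees(np.arctan2(d[1],d[0])))
b=bartop(w,(180,140,240,220)); print(recton(w,b[2],.128))
w3=ld('w3'); f=[onz(w3,u,.092) for u in((446,180),(526,238))]; d=f[0]-f[1]; print((f[0]+f[1])/2,np.linalg.norm(d),np.degrees(np.arctan2(d[1],d[0])),tri(w,(343.2,141.7),w3,(486,209)))
"
```

```text
[(304.38714499252615, 114.7608370702541), (327.90677966101697, 95.36440677966101), (357.9875, 96.84722222222221), (298.55102040816325, 144.47448979591837)] C [ 0.52854329 -0.40558703] r 0.03691389441951992 yaw 10.158724759459112 [ 0.0001  0.      0.     -0.     -0.      0.     -0.0001 -0.    ]
[ 0.52932959 -0.40422235  0.092     ]
[ 0.52805016 -0.40560856  0.092     ]
[ 0.52733291 -0.40592595  0.092     ] 0.04069541624035597 51.95214953353031
(array([ 0.51138124, -0.30855243,  0.128     ]), np.float64(173.68007170833295), np.float64(12.26539510864627), np.float64(38.53978722112359))
[ 0.53222613 -0.40093528  0.092     ] 0.057855899975690836 49.02984829615922 (array([ 0.52755809, -0.40689785,  0.07635595]), np.float64(0.00159638842527647))
```

Emit:
servo_tool([
  [[4,6.8,1.6,8,-42],[4,6.8,1.6,8,-42],[4,6.8,1.6,8,-42],[4,6.8,1.6,8,-42],[4,6.8,1.6,8,-42]],
])

```text
t: 7.3
tool_pos: [0.5289, -0.4032, 0.161]
tool_rot: [-2.989, -0.956, 0.003]
contact_force: [-0.3, 0.1, 0.1]
opening: 0.0402
grip_force: 0.0
```

Emit:
servo_tool([
  [[4,0,0,0,-15.3],[4,0,0,0,-15.3],[4,0,0,0,-15.3]],
])

```text
t: 7.6
tool_pos: [0.5288, -0.4037, 0.1624]
tool_rot: [-2.841, -1.337, 0.001]
contact_force: [-0.8, 0.1, -0.1]
opening: 0.0399
grip_force: 0.0
```

```bash
python3 -c "
from h import *
to(.5285,-.4056,.082,50.5)"
```

```text
t 7.6 p [ 0.5288 -0.4037  0.1624] yaw 50.39 F [-0.8  0.1 -0.1] T [-0.03 -0.02  0.01] op 0.0399
inc cm [-0.17  0.12  8.04] turn -0.1
```

Emit:
servo_tool([
  [[4,-0.15,0.1,4,0],[4,-0.15,0.1,7,0],[4,-0.15,0.1,8,0],[4,-0.15,0.1,8,0]],
])

```text
t: 8.0
tool_pos: [0.5272, -0.4054, 0.081]
tool_rot: [-2.84, -1.332, 0.003]
contact_force: [0.1, -0.8, 0.6]
opening: 0.0401
grip_force: 0.0
```

Emit:
servo_tool([
  [[0,0,0,0,0],[0,0,0,0,0],[0,0,0,0,0],[0,0,0,0,0]],
], newtons=60)

```text
t: 8.4
tool_pos: [0.527, -0.4061, 0.0862]
tool_rot: [-2.84, -1.333, 0.003]
contact_force: [-9.4, 8.0, 7.5]
opening: 0.0106
grip_force: 60.0
```

Emit:
servo_tool([
  [[0,0,0,0,8.5],[0,0,0,0,17],[0,0,0,0,25.5],[0,0,0,0,34],[0,0,0,0,41.5]],
])

```text
t: 8.9
tool_pos: [0.5265, -0.4052, 0.0862]
tool_rot: [-3.127, -0.232, 0.008]
contact_force: [-11.1, 11.6, 10.4]
opening: 0.0108
grip_force: 60.5
```

Emit:
servo_tool([
  [[0,0,0,0,0],[0,0,0,0,0]],
])

```text
t: 9.1
tool_pos: [0.5265, -0.4053, 0.0862]
tool_rot: [-3.127, -0.241, 0.008]
contact_force: [-10.4, 10.1, 9.5]
opening: 0.011
grip_force: 60.4
```

```bash
python3 -c "
from h import *
st()"
```

```text
t 9.1 p [ 0.5265 -0.4053  0.0862] yaw 8.82 F [-10.4  10.1   9.5] T [1.63 1.75 0.11] op 0.011
```

Emit:
servo_tool([
  [[4,0,0,0,0],[4,0,0,0,0],[4,0,0,0,0],[4,0,0,-4,0],[4,0,0,-9,0]],
])

```text
t: 9.6
tool_pos: [0.5267, -0.406, 0.1714]
tool_rot: [-3.128, -0.24, 0.007]
contact_force: [0.5, -0.8, -0.1]
opening: 0.0396
grip_force: 0.0
```

Emit:
servo_tool([
  [[4,-8,0,-5,9],[4,-8,-5,-10,9],[4,-8,-10,-10,9],[4,-8,-10,-10,9],[4,-8,-10,-10,9]],
])

```text
t: 10.1
tool_pos: [0.4341, -0.3194, 0.2782]
tool_rot: [3.137, -0.003, 0.009]
contact_force: [-0.2, -0.1, 0.5]
opening: 0.0403
grip_force: 0.0
```

```bash
python3 -c "
from h import *
st(); w=cam('wrist'); np.savez('w5.npz',*w)
C=np.array([.5285,-.4056]); 
print(proj(w,[*C,.092]),proj(w,[*(C+.022*np.array([np.cos(.178),np.sin(.178)])),.092]))
u=proj(w,[*C,.08]).astype(int); print(u); save('w5.png',w,(max(0,u[0]-170),max(0,u[1]-80),min(640,u[0]+80),u[1]+70),2)
"
```

```text
t 10.1 p [ 0.4341 -0.3194  0.2782] yaw -0.12 F [-0.2 -0.1  0.5] T [-0.   -0.04 -0.01] op 0.0403
[424.16727294 107.67510282] [421.56983849  79.44458918]
[420 108]
```

View pics/w5.png

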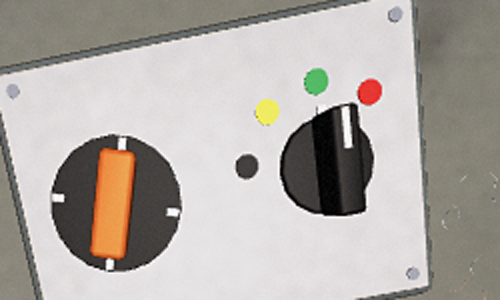

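Dial confirmed on green: its pointer mark at (317,107) faces the green dot at (316,82). Next, the keys.

Emit:
servo_tool([
  [[4,-2,-25,-2,0],[4,-2,-25,-2,0],[4,-2,-25,-2,0],[4,-2,-25,-2,0],[4,-2,-25,-2,0]],
])

```text
t: 10.65
tool_pos: [0.4147, -0.0711, 0.2933]
tool_rot: [-3.142, 0.008, 0.0]
contact_force: [0.6, 0.7, -0.3]
opening: 0.04
grip_force: 0.0
```

Emit:
servo_tool([
  [[4,-2,-25,0,0],[4,-2,-25,0,0],[4,-2,-25,0,0],[4,-2,-25,0,0],[4,-2,-25,0,0]],
])

```text
t: 11.15
tool_pos: [0.3959, 0.1789, 0.2934]
tool_rot: [3.141, -0.007, 0.001]
contact_force: [1.7, -0.9, 0.7]
opening: 0.0403
grip_force: 0.0
```

Emit:
servo_tool([
  [[4,0,0,0,0],[4,0,0,0,0]],
])

```text
t: 11.35
tool_pos: [0.3959, 0.178, 0.2931]
tool_rot: [3.141, -0.001, -0.002]
contact_force: [0.5, -0.7, -0.3]
opening: 0.0404
grip_force: 0.0
```

```bash
python3 -c "
from h import *
st(); c=cam('wrist'); np.savez('w6.npz',*c); save('w6.png',c)"
```

```text
t 11.35 p [0.3959 0.178  0.2931] yaw -0.04 F [ 0.5 -0.7 -0.3] T [ 0.02  0.02 -0.01] op 0.0404
```

View pics/w6.png

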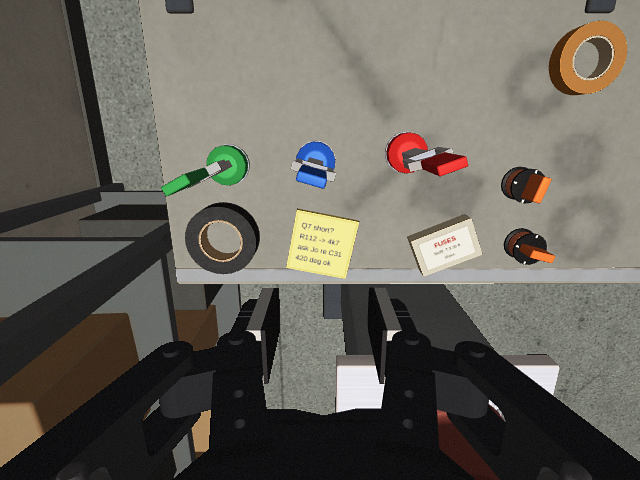

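Keys from the wrist: green tab (185,180) with head (228,165), blue tab (312,178) with head (316,155), red tab (450,162) with head (407,152). Now a nearer look from straight above each one.

Emit:
servo_tool([
  [[4,-3.5,-10.6,8,0],[4,-3.5,-10.6,8,0],[4,-3.5,-10.6,8,0],[4,-3.5,-10.6,8,0],[4,-3.5,-10.6,8,0]],
])

```text
t: 11.9
tool_pos: [0.3617, 0.282, 0.213]
tool_rot: [3.14, -0.008, -0.002]
contact_force: [0.5, 1.1, 0.3]
opening: 0.0399
grip_force: 0.0
```

```bash
python3 -c "
from h import *
st(); c=cam('wrist'); np.savez('k1.npz',*c)"
```

```text
t 11.9 p [0.3617 0.282  0.213 ] yaw -0.3 F [0.5 1.1 0.3] T [0.04 0.   0.01] op 0.0399
```

Emit:
servo_tool([
  [[4,0,9.6,0,0],[4,0,9.6,0,0],[4,0,9.6,0,0],[4,0,9.6,0,0]],
])

```text
t: 12.35
tool_pos: [0.3621, 0.1856, 0.2152]
tool_rot: [-3.14, 0.014, -0.005]
contact_force: [-0.0, 0.8, 0.1]
opening: 0.0399
grip_force: 0.0
```

```bash
python3 -c "
from h import *
st(); c=cam('wrist'); np.savez('k2.npz',*c)"
```

```text
t 12.35 p [0.3621 0.1856 0.2152] yaw -0.5 F [-0.   0.8  0.1] T [0.07 0.01 0.03] op 0.0399
```

Emit:
servo_tool([
  [[4,0,10.5,0,0],[4,0,10.5,0,0],[4,0,10.5,0,0],[4,0,10.5,0,0]],
])

```text
t: 12.8
tool_pos: [0.3609, 0.0817, 0.2143]
tool_rot: [-3.141, 0.01, -0.002]
contact_force: [-0.7, 0.9, 1.3]
opening: 0.0398
grip_force: 0.0
```

```bash
python3 -c "
from h import *
st(); c=cam('wrist'); np.savez('k3.npz',*c)
cs=[ld(k) for k in('k1','k2','k3')]; us=[(int(proj(c,p)[0]),int(proj(c,p)[1])) for c,p in zip(cs,((.435,.284,.12),(.44,.188,.12),(.442,.083,.12)))]; print(us)
ims=[]
for c,u in zip(cs,us):
    x,y=max(0,u[0]-100),max(0,u[1]-110); ims.append(cv2.resize(c[0][y:y+220,x:x+200],(260,286))); print(x,y)
cv2.imwrite('pics/k.png',np.hstack(ims)[:,:,::-1])
"
```

```text
t 12.8 p [0.3609 0.0817 0.2143] yaw -0.35 F [-0.7  0.9  1.3] T [ 0.04 -0.05 -0.08] op 0.0398
[(317, 135), (316, 127), (318, 121)]
217 25
216 17
218 11
```

View pics/k.png

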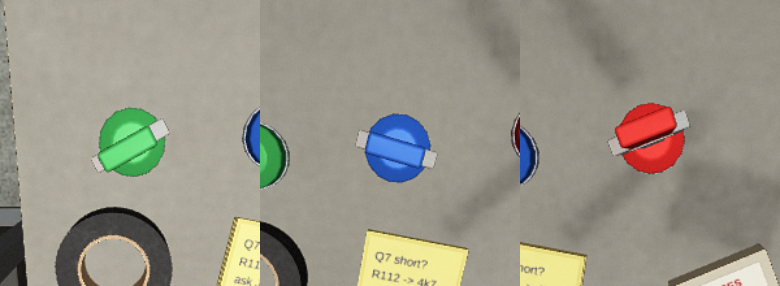

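```bash
python3 -c "
from h import *
hue={'green':(50,85),'blue':(100,125),'red':(0,8)}
for k,n,x,y in(('k1','green',217,25),('k2','blue',216,17),('k3','red',218,11)):
    c=ld(k); hsv=cv2.cvtColor(c[0],cv2.COLOR_RGB2HSV); roi=(x+50,y+60,x+150,y+150)
    b=blobs(c,(hue[n][0],90,60),(hue[n][1],255,255),200,roi)[0]
    m=cv2.drawContours(np.zeros((480,640),np.uint8),[b[0]],-1,255,-1); V=hsv[:,:,2][m>0]
    lo=cv2.threshold(V.reshape(-1,1),0,255,cv2.THRESH_OTSU)[0]
    for L in (lo,np.percentile(V,90)*.93):
        t=blobs(c,(hue[n][0],90,int(L)),(hue[n][1],255,255),50,roi)[0]
        r=recton(c,t[2],.164); print(n,round(L),t[2],'P',r[0].round(4),'ang',round(r[1],1),np.round(r[2:],1))
    (u,v),rad=cv2.minEnclosingCircle(b[0]); print('  head',onz(c,(u,v),.03).round(4),rad)
"
```

```text
green 193 ((314.6736145019531, 139.30859375), (13.291526794433594, 42.48930740356445), 60.642250061035156) P [0.4338 0.2848 0.164 ] ang 117.8 [20.   6.1]
green 214 ((314.62738037109375, 139.42922973632812), (12.04394245147705, 41.08538818359375), 60.945396423339844) P [0.4337 0.2848 0.164 ] ang 117.6 [19.3  5.5]
  head [0.4338 0.2866 0.03  ] 27.409038543701172
blue 203 ((319.34869384765625, 132.01431274414062), (42.21208190917969, 13.374682426452637), 16.389541625976562) P [0.4377 0.1859 0.164 ] ang 73.8 [ 6.1 20. ]
blue 220 ((319.3216552734375, 132.00636291503906), (41.36558151245117, 12.358884811401367), 16.389541625976562) P [0.4377 0.186  0.164 ] ang 73.8 [ 5.7 19.6]
  head [0.4382 0.1858 0.03  ] 26.315494537353516
red 164 ((313.2069091796875, 104.01725769042969), (25.440265655517578, 46.79523468017578), 68.19859313964844) P [0.4489 0.085  0.164 ] ang 109.8 [21.5 11.1]
red 226 ((314.3905944824219, 108.22154235839844), (13.928031921386719, 43.246700286865234), 68.5522689819336) P [0.4471 0.0845 0.164 ] ang 109.7 [20.   6.1]
  head [0.4541 0.0876 0.03  ] 24.135135650634766
```

Emit:
servo_tool([
  [[4,18,-3,-15,0],[4,18,-3,-15,0],[4,18,-3,-15,0],[4,18,-3,-15,0],[4,18,-3,-15,0]],
])

```text
t: 13.35
tool_pos: [0.5429, 0.1147, 0.3656]
tool_rot: [-3.141, -0.001, -0.003]
contact_force: [-0.3, -0.6, 1.1]
opening: 0.0398
grip_force: 0.0
```

Emit:
servo_tool([
  [[4,0,0,0,0],[4,0,0,0,0]],
])

```text
t: 13.55
tool_pos: [0.5406, 0.1136, 0.3632]
tool_rot: [-3.141, 0.001, 0.002]
contact_force: [-0.5, 0.0, 0.1]
opening: 0.04
grip_force: 0.0
```

```bash
python3 -c "
from h import *
st(); c=cam('wrist'); np.savez('r1.npz',*c); save('r1.png',c)"
```

```text
t 13.55 p [0.5406 0.1136 0.3632] yaw -0.02 F [-0.5  0.   0.1] T [-0.04  0.02 -0.03] op 0.04
```

View pics/r1.png

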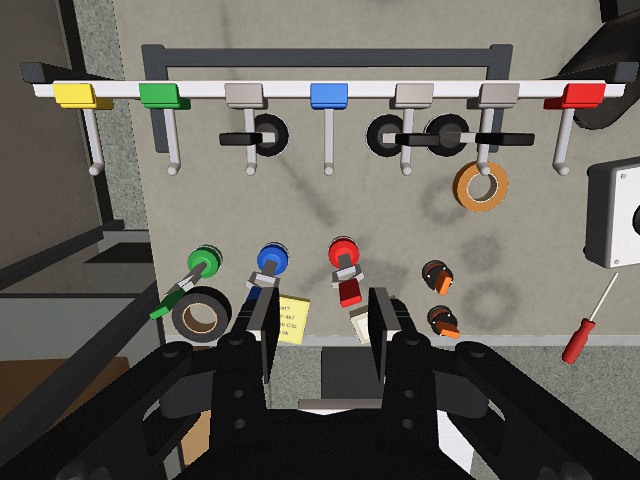

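Emit:
servo_tool([
  [[4,-6,0,5,0],[4,-6,0,5,0],[4,-6,0,5,0],[4,-6,0,5,0]],
])

```text
t: 14.0
tool_pos: [0.4793, 0.1122, 0.3127]
tool_rot: [3.142, -0.004, -0.002]
contact_force: [-0.6, 0.5, -0.0]
opening: 0.04
grip_force: 0.0
```

```bash
python3 -c "
from h import *
st(); c=cam('wrist'); np.savez('r2.npz',*c)
for k in('r1','r2'):
  c=ld(k)
  for n,lo,hi in(('red',(0,150,100),(6,255,255)),('blue',(105,150,80),(122,255,255)),('green',(55,120,60),(85,255,255)),('yellow',(22,150,120),(32,255,255))):
    for b in blobs(c,lo,hi,40,(0,0,640,220))[:3]: print(k,n,np.round(b[2][0],1),np.round(b[2][1],1),b[1],b[3],onz(c,b[2][0],.201).round(4))
"
```

```text
t 14.0 p [0.4793 0.1122 0.3127] yaw -0.15 F [-0.6  0.5 -0. ] T [ 0.   -0.04  0.02] op 0.04
r1 red [583.   95.5] [23. 44.] 822.0 (561, 84, 45, 24) [ 0.6411 -0.0847  0.201 ]
r1 blue [329.   95.5] [23. 36.] 818.5 (311, 84, 37, 24) [0.6414 0.1084 0.201 ]
r1 green [159.   95.5] [23. 40.] 841.5 (139, 84, 41, 24) [0.6416 0.2376 0.201 ]
r1 yellow [74.5 95.5] [23. 43.] 827.0 (53, 84, 44, 24) [0.6417 0.3018 0.201 ]
r2 red [345.5 212. ] [14. 33.] 358.0 (329, 205, 34, 15) [0.5013 0.096  0.201 ]
r2 blue [262. 216.] [ 6. 26.] 115.5 (249, 213, 27, 7) [0.4987 0.1537 0.201 ]
```

The rack view shows, left to right:

| Hook | Block pixel | Prong tip pixel |
|---|---|---|
| yellow | (75,95) | – |
| green | (159,95) | (173,168) |
| grey | – | – |
| blue | (329,95) | (329,170) |
| grey | – | – |
| grey | – | – |
| red | (583,95) | (563,168) |

All three black keys are on the grey hooks.

```bash
python3 -c "
from h import *
c=ld('r1'); g=cv2.cvtColor(c[0],cv2.COLOR_RGB2HSV)
for n,x0,x1 in(('green',150,190),('blue',310,350),('red',550,590)):
  for r in(115,130,145,155,165,170):
    row=c[0][r,x0:x1].astype(int); s=row.sum(1)/3; bl=(row[:,2]-row[:,0])  # steel bluish vs bench
    m=np.nonzero((bl>-2)&(s>100))[0]
    if len(m): u=x0+m.mean(); print(n,r,len(m),round(u,1),onz(c,(u,r),.192).round(4))
for u in((329,82),(329,98),(329,175)): print(onz(c,u,.201).round(4))
"
```

```text
green 115 5 168.0 [0.6279 0.2364 0.192 ]
green 130 5 170.0 [0.6165 0.2364 0.192 ]
green 145 6 171.5 [0.6048 0.2367 0.192 ]
green 155 5 173.0 [0.5968 0.2365 0.192 ]
green 170 6 170.5 [0.5846 0.2402 0.192 ]
blue 115 5 329.0 [0.6277 0.1082 0.192 ]
blue 130 4 328.5 [0.6163 0.1085 0.192 ]
blue 145 4 328.5 [0.6046 0.1085 0.192 ]
blue 155 4 328.5 [0.5966 0.1085 0.192 ]
blue 170 5 329.0 [0.5844 0.108  0.192 ]
red 115 5 570.0 [ 0.6274 -0.0838  0.192 ]
red 130 5 567.0 [ 0.616  -0.0838  0.192 ]
red 145 5 564.0 [ 0.6043 -0.0838  0.192 ]
red 155 5 562.0 [ 0.5964 -0.0837  0.192 ]
red 170 6 565.5 [ 0.5842 -0.0892  0.192 ]
[0.6508 0.1084 0.201 ]
[0.6396 0.1084 0.201 ]
[0.5814 0.1082 0.201 ]
```

Emit:
servo_tool([
  [[4.5,-4.5,-17.3,5,-27.8],[4.5,-4.5,-17.3,9.8,-27.8],[4.5,-4.5,-17.3,9.8,-27.8],[4.5,-4.5,-17.3,9.8,-27.8],[4.5,-4.5,-17.3,9.8,-27.8]],
])

```text
t: 14.55
tool_pos: [0.434, 0.2879, 0.2127]
tool_rot: [-3.049, -0.757, 0.008]
contact_force: [0.0, -0.2, 0.4]
opening: 0.0451
grip_force: 0.0
```

Emit:
servo_tool([
  [[4.5,0,0,0,0],[4.5,0,0,0,0]],
])

```text
t: 14.75
tool_pos: [0.4375, 0.285, 0.2175]
tool_rot: [-3.051, -0.748, -0.005]
contact_force: [0.4, -0.4, 0.3]
opening: 0.045
grip_force: 0.0
```

```bash
cat >> h.py <<'E'
HUE={'green':(50,85),'blue':(100,125),'red':(0,8)}
def tab(n,P,yaw):
    to(*P,.149,yaw); c=cam('wrist'); u=proj(c,[*P,.164]); L=120
    roi=[int(max(0,v)) for v in(u[0]-70,u[1]-50,u[0]+70,u[1]+50)]
    b=blobs(c,(HUE[n][0],90,60),(HUE[n][1],255,255),50,roi)
    m=cv2.drawContours(np.zeros((480,640),np.uint8),[b[0][0]],-1,255,-1); V=cv2.cvtColor(c[0],cv2.COLOR_RGB2HSV)[:,:,2][m>0]
    t=blobs(c,(HUE[n][0],90,int(np.percentile(V,90)*.9)),(HUE[n][1],255,255),30,roi)[0]
    r=recton(c,t[2],.164); print(n,u.round(),t[2][0],r[0].round(4),'ang',round(r[1],1),np.round(r[2:],1)); return c,r
E
python3 -c "
from h import *
c,r=tab('green',(.4337,.2848),27.7); save('g.png',c)"
```

```text
t 14.75 p [0.4375 0.285  0.2175] yaw 27.56 F [ 0.4 -0.4  0.3] T [-0.    0.01  0.01] op 0.045
inc cm [-0.37 -0.17  6.85] turn -0.1
green [318. 281.] (318.0, 279.5) [0.4342 0.2853 0.164 ] ang 117.5 [19.8  5.4]
```

Emit:
servo_tool([
  [[4.5,-0.3,-0.15,2,0],[4.5,-0.3,-0.15,5,0],[4.5,-0.3,-0.15,6.8,0],[4.5,-0.3,-0.15,6.8,0]],
])

```text
t: 15.2
tool_pos: [0.4323, 0.2832, 0.146]
tool_rot: [3.051, 0.746, -0.005]
contact_force: [-1.1, 0.0, -0.0]
opening: 0.0446
grip_force: 0.0
```

Emit:
servo_tool([
  [[0.5,0,0,0,0],[0.5,0,0,0,0],[0.5,0,0,0,0],[0.5,0,0,0,0]],
], newtons=50)

```text
t: 15.6
tool_pos: [0.4341, 0.2853, 0.15]
tool_rot: [-3.051, -0.749, -0.006]
contact_force: [1.1, 0.1, 4.7]
opening: 0.0214
grip_force: 49.8
```

Emit:
servo_tool([
  [[0.5,0,0,-4,0],[0.5,0,0,-9,0],[0.5,0,0,-9,0],[0.5,0,0,-9,0]],
])

```text
t: 16.0
tool_pos: [0.4334, 0.2853, 0.2395]
tool_rot: [-3.05, -0.749, -0.005]
contact_force: [-0.5, 0.4, -2.2]
opening: 0.0209
grip_force: 49.4
```

```bash
python3 -c "
from h import *
to(.535,.2365,.240,0)"
```

```text
t 16.0 p [0.4334 0.2853 0.2395] yaw 27.61 F [-0.5  0.4 -2.2] T [-0.    0.03  0.02] op 0.0209
inc cm [ 6.74  9.03 -0.02] turn 27.6
```

Emit:
servo_tool([
  [[0.5,6.7,9,-0.2,27.6],[0.5,6.7,9,-0.2,27.6],[0.5,6.7,9,-0.2,27.6],[0.5,6.7,9,-0.2,27.6],[0.5,6.7,9,-0.2,27.6]],
])

```text
t: 16.5
tool_pos: [0.533, 0.2354, 0.2368]
tool_rot: [3.14, -0.001, -0.007]
contact_force: [-0.0, -0.5, -1.2]
opening: 0.0214
grip_force: 49.6
```

Emit:
servo_tool([
  [[0.5,0,0,0,0],[0.5,0,0,0,0]],
])

```text
t: 16.7
tool_pos: [0.533, 0.2363, 0.2387]
tool_rot: [3.141, 0.002, -0.002]
contact_force: [0.3, -0.1, -2.0]
opening: 0.0209
grip_force: 49.6
```

```bash
python3 -c "
from h import *
to(.611,.2365,.241,0); c=cam('wrist'); save('h1.png',c); np.savez('h1.npz',*c)"
```

```text
t 16.7 p [0.533  0.2363 0.2387] yaw 0.07 F [ 0.3 -0.1 -2. ] T [0.01 0.03 0.03] op 0.0209
inc cm [ 7.8  -0.01 -0.24] turn 0.1
```

View pics/h1.png

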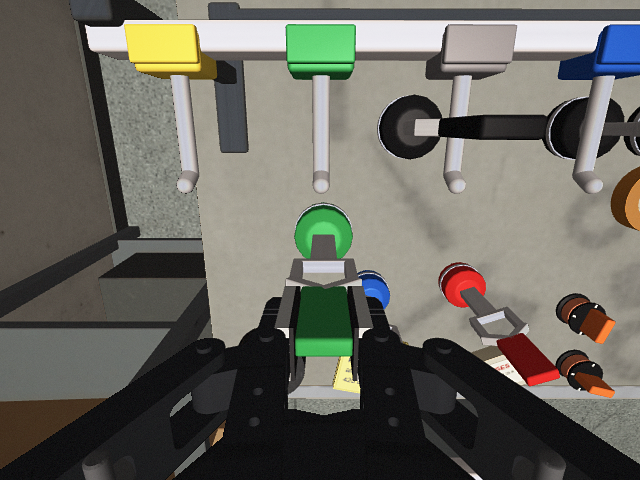

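The key is square and lined up with the green prong: prong tip (321,185), key (322,300). I'll slide it on.

Emit:
servo_tool([
  [[0.5,0,0,-0.2,0],[0.5,2.5,0,-0.2,0],[0.5,5,0,-0.2,0],[0.5,7.2,0,-0.2,0],[0.5,7.8,0,-0.2,0]],
])

```text
t: 17.25
tool_pos: [0.6132, 0.2361, 0.2418]
tool_rot: [3.142, -0.0, 0.001]
contact_force: [0.6, -0.9, -1.1]
opening: 0.0208
grip_force: 49.5
```

Emit:
servo_tool([
  [[0.5,0,0,0,0],[0.5,0,0,0.6,0],[0.5,0,0,1.1,0],[0.5,0,0,1.25,0],[0.5,0,0,1.25,0]],
])

```text
t: 17.75
tool_pos: [0.6112, 0.2364, 0.229]
tool_rot: [-3.142, -0.001, 0.001]
contact_force: [0.0, 1.0, -1.9]
opening: 0.0211
grip_force: 49.7
```

```bash
python3 -c "
from h import *
to(.611,.2365,.2282,0)"
```

```text
t 17.75 p [0.6112 0.2364 0.229 ] yaw 0.02 F [ 0.   1.  -1.9] T [0.06 0.07 0.01] op 0.0211
inc cm [-0.02 -0.01  0.08] turn 0.0
```

Emit:
servo_tool([
  [[0.5,0,0,0.1,0],[0.5,0,0,0.2,0],[0.5,0,0,0.25,0]],
])

```text
t: 18.05
tool_pos: [0.6121, 0.2367, 0.2283]
tool_rot: [-3.14, -0.0, -0.002]
contact_force: [-2.4, 1.8, 6.0]
opening: 0.0211
grip_force: 50.4
```

Emit:
servo_tool([
  [[3.2,0,0,0,0],[3.2,0,0,0,0],[3.2,0,0,0,0],[3.2,0,0,-2,0],[3.2,0,0,-6,0]],
])

```text
t: 18.55
tool_pos: [0.6098, 0.2354, 0.2818]
tool_rot: [3.139, -0.0, -0.014]
contact_force: [0.1, 0.4, -0.5]
opening: 0.032
grip_force: 0.0
```

Emit:
servo_tool([
  [[3.5,0,0,-5,0],[3.5,-5,0,-7,0],[3.5,-10,6,-3,0],[3.5,-15,7,0,0],[3.5,-17,7,0,0]],
])

```text
t: 19.05
tool_pos: [0.4506, 0.1681, 0.289]
tool_rot: [3.141, -0.002, -0.002]
contact_force: [-0.1, 0.2, 0.5]
opening: 0.035
grip_force: 0.0
```

```bash
python3 -c "
from h import *
to(.4377,.186,.215,-16.2);c=cam('wrist'); save('h2.png',c)"
```

```text
t 19.05 p [0.4506 0.1681 0.289 ] yaw -0.06 F [-0.1  0.2  0.5] T [-0.    0.05  0.03] op 0.035
inc cm [-1.28 -1.79  7.4 ] turn 16.1
```

View pics/h2.png

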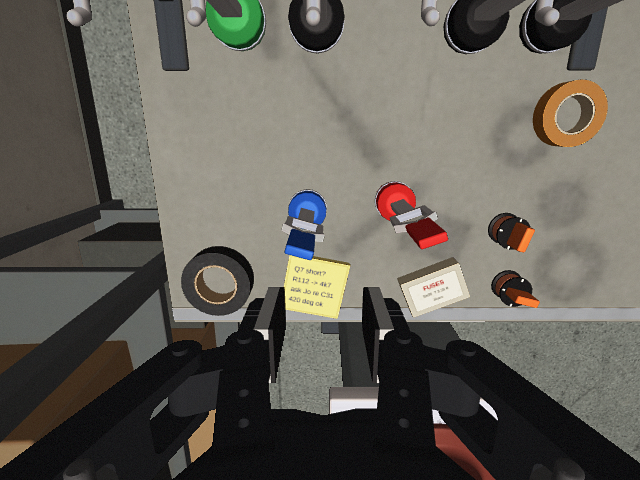

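The green key hangs on its hook, its head at (236,20). That was the last picture I can view, so I go on by numbers: blue next.

Emit:
servo_tool([
  [[4.5,-1.3,-1.8,3,16.1],[4.5,-1.3,-1.8,7.4,16.1],[4.5,-1.3,-1.8,7.4,16.1],[4.5,-1.3,-1.8,7.4,16.1],[4.5,-1.3,-1.8,7.4,16.1]],
])

```text
t: 19.6
tool_pos: [0.4406, 0.1876, 0.2196]
tool_rot: [-3.11, 0.437, -0.006]
contact_force: [-0.6, 0.2, 1.1]
opening: 0.0451
grip_force: 0.0
```

```bash
python3 -c "
from h import *
c,r=tab('blue',(.4377,.186),-16.2)"
```

```text
t 19.6 p [0.4406 0.1876 0.2196] yaw -16.02 F [-0.6  0.2  1.1] T [-0.02 -0.05  0.05] op 0.0451
inc cm [-0.26  0.24  7.05] turn 0.2
blue [327. 279.] (326.5, 277.5) [0.4384 0.1858 0.164 ] ang 74.0 [20.5  5.4]
```

Emit:
servo_tool([
  [[4.5,-0.2,0.2,2,0],[4.5,-0.2,0.2,5,0],[4.5,-0.2,0.2,7,0],[4.5,-0.2,0.2,7,0]],
])

```text
t: 20.05
tool_pos: [0.4359, 0.1856, 0.1456]
tool_rot: [3.11, -0.439, -0.005]
contact_force: [-0.5, -0.1, -0.1]
opening: 0.0452
grip_force: 0.0
```

Emit:
servo_tool([
  [[0.5,0,0,0,0],[0.5,0,0,0,0],[0.5,0,0,0,0],[0.5,0,0,0,0]],
])

```text
t: 20.45
tool_pos: [0.4382, 0.1864, 0.1495]
tool_rot: [-3.109, 0.44, -0.007]
contact_force: [-0.0, 0.0, 5.7]
opening: 0.021
grip_force: 49.8
```

Emit:
servo_tool([
  [[0.5,0,0,-4,0],[0.5,0,0,-9.2,0],[0.5,0,0,-9.2,0],[0.5,0,0,-9.2,0]],
])

```text
t: 20.85
tool_pos: [0.4373, 0.1862, 0.2408]
tool_rot: [-3.109, 0.44, -0.006]
contact_force: [-0.5, 0.3, -1.5]
opening: 0.0209
grip_force: 49.5
```

```bash
python3 -c "
from h import *
to(.535,.1084,.241,0)"
```

```text
t 20.85 p [0.4373 0.1862 0.2408] yaw -16.1 F [-0.5  0.3 -1.5] T [-0.01  0.01 -0.01] op 0.0209
inc cm [1.155e+01 4.770e+00 1.000e-02] turn -16.1
```

Emit:
servo_tool([
  [[0.5,11.5,4.8,0,-16.1],[0.5,11.5,4.8,0,-16.1],[0.5,11.5,4.8,0,-16.1],[0.5,11.5,4.8,0,-16.1],[0.5,11.5,4.8,0,-16.1]],
])

```text
t: 21.35
tool_pos: [0.5325, 0.1077, 0.2362]
tool_rot: [-3.141, 0.002, 0.008]
contact_force: [-0.0, -0.4, -2.6]
opening: 0.0213
grip_force: 49.5
```

Emit:
servo_tool([
  [[0.5,0,0,0,0],[0.5,0,0,0,0]],
])

```text
t: 21.55
tool_pos: [0.5326, 0.1087, 0.2381]
tool_rot: [-3.142, -0.002, 0.002]
contact_force: [0.8, 0.3, -1.4]
opening: 0.0211
grip_force: 49.5
```

```bash
python3 -c "
from h import *
to(.611,.1084,.241,0)"
```

```text
t 21.55 p [0.5326 0.1087 0.2381] yaw 0.07 F [ 0.8  0.3 -1.4] T [0.01 0.05 0.01] op 0.0211
inc cm [ 7.84  0.04 -0.3 ] turn 0.1
```

Emit:
servo_tool([
  [[0.5,0,0,-0.25,0],[0.5,2.5,0,-0.25,0],[0.5,5,0,-0.25,0],[0.5,7.2,0,-0.25,0],[0.5,7.8,0,-0.25,0]],
])

```text
t: 22.05
tool_pos: [0.6128, 0.1083, 0.2416]
tool_rot: [3.142, 0.001, 0.001]
contact_force: [-0.1, -0.1, -2.0]
opening: 0.021
grip_force: 49.5
```

Emit:
servo_tool([
  [[0.5,0,0,0,0],[0.5,0,0,0.6,0],[0.5,0,0,1.1,0],[0.5,0,0,1.3,0],[0.5,0,0,1.45,0]],
])

```text
t: 22.55
tool_pos: [0.6112, 0.1086, 0.2279]
tool_rot: [-3.14, -0.0, -0.0]
contact_force: [-3.1, 2.1, 6.7]
opening: 0.0213
grip_force: 50.5
```

```bash
python3 -c "
from h import *
to(.611,.1084,.2278,0)"
```

```text
t 22.55 p [0.6112 0.1086 0.2279] yaw 0.02 F [-3.1  2.1  6.7] T [0.45 0.63 0.03] op 0.0213
inc cm [-0.02  0.02  0.01] turn 0.0
```

Emit:
servo_tool([
  [[3.2,0,0,0,0],[3.2,0,0,0,0],[3.2,0,0,0,0],[3.2,0,0,-2,0],[3.2,0,0,-6,0]],
])

```text
t: 23.05
tool_pos: [0.6096, 0.1077, 0.2824]
tool_rot: [3.141, -0.0, -0.014]
contact_force: [0.4, 1.0, -0.3]
opening: 0.0319
grip_force: 0.0
```

Emit:
servo_tool([
  [[4.5,0,0,-2,0],[4.5,-5,0,-2,0],[4.5,-10,2,-1,0],[4.5,-14,2.4,0,0],[4.5,-16,2.4,0,0]],
])

```text
t: 23.55
tool_pos: [0.4482, 0.0834, 0.2842]
tool_rot: [3.141, -0.001, -0.006]
contact_force: [-0.0, 0.4, 0.3]
opening: 0.045
grip_force: 0.0
```

Emit:
servo_tool([
  [[4.5,0,0,3,-19.7],[4.5,0,0,7,-19.7],[4.5,0,0,7,-19.7],[4.5,0,0,7,-19.7]],
])

```text
t: 23.95
tool_pos: [0.4508, 0.0838, 0.2152]
tool_rot: [-3.095, -0.537, 0.004]
contact_force: [-0.4, 0.0, 0.6]
opening: 0.0448
grip_force: 0.0
```

```bash
python3 -c "
from h import *
c,r=tab('red',(.4471,.0845),19.7)"
```

```text
t 23.95 p [0.4508 0.0838 0.2152] yaw 19.68 F [-0.4  0.   0.6] T [ 0.02 -0.01 -0.02] op 0.0448
inc cm [-0.31 -0.18  6.62] turn -0.0
red [318. 282.] (318.0, 281.0) [0.4475 0.0847 0.164 ] ang 109.6 [20.6  5.9]
```

Emit:
servo_tool([
  [[4.5,-0.25,-0.2,2,0],[4.5,-0.25,-0.2,5,0],[4.5,-0.25,-0.2,6.6,0],[4.5,-0.25,-0.2,6.6,0]],
])

```text
t: 24.4
tool_pos: [0.4477, 0.085, 0.1492]
tool_rot: [-3.095, -0.536, 0.005]
contact_force: [0.2, 0.4, 0.6]
opening: 0.0452
grip_force: 0.0
```

Emit:
servo_tool([
  [[0.5,0,0,0,0],[0.5,0,0,0,0],[0.5,0,0,0,0],[0.5,0,0,0,0]],
])

```text
t: 24.8
tool_pos: [0.45, 0.0851, 0.1529]
tool_rot: [3.095, 0.537, 0.006]
contact_force: [-0.0, 2.1, 5.0]
opening: 0.0208
grip_force: 49.7
```

Emit:
servo_tool([
  [[0.5,0,0,-4,0],[0.5,0,0,-9.2,0],[0.5,0,0,-9.2,0],[0.5,0,0,-9.2,0]],
])

```text
t: 25.2
tool_pos: [0.4494, 0.085, 0.2445]
tool_rot: [3.095, 0.537, 0.006]
contact_force: [1.1, -0.3, -2.4]
opening: 0.021
grip_force: 49.5
```

```bash
python3 -c "
from h import *
to(.53,-.0838,.243,0)"
```

```text
t 25.2 p [0.4494 0.085  0.2445] yaw 19.7 F [ 1.1 -0.3 -2.4] T [-0.01  0.05 -0.  ] op 0.021
inc cm [ 1.9  18.61  0.18] turn 19.7
```

Emit:
servo_tool([
  [[0.5,1.9,18.6,0,19.7],[0.5,1.9,18.6,0,19.7],[0.5,1.9,18.6,0,19.7],[0.5,1.9,18.6,0,19.7],[0.5,1.9,18.6,0,19.7]],
])

```text
t: 25.7
tool_pos: [0.5291, -0.0871, 0.2397]
tool_rot: [3.142, -0.008, -0.007]
contact_force: [0.1, 0.5, -1.9]
opening: 0.0208
grip_force: 49.8
```

Emit:
servo_tool([
  [[0.5,0,0,0,0],[0.5,0,0,0,0],[0.5,0,0,0,0]],
])

```text
t: 26.0
tool_pos: [0.5285, -0.0824, 0.242]
tool_rot: [-3.141, -0.002, 0.002]
contact_force: [-0.2, 0.8, -2.1]
opening: 0.0206
grip_force: 49.8
```

```bash
python3 -c "
from h import *
to(.6135,-.0838,.244,0)
c=cam('wrist')
for r in(130,145,160,175):
    row=c[0][r,260:380].astype(int); m=np.nonzero((row[:,2]-row[:,0]>-2)&(row.sum(1)>300))[0]; print(r,len(m),m+260 if len(m)<14 else '')
"
```

```text
t 26.0 p [ 0.5285 -0.0824  0.242 ] yaw 0.09 F [-0.2  0.8 -2.1] T [-0.02  0.02  0.02] op 0.0206
inc cm [ 8.5   0.15 -0.21] turn 0.1
130 11 [266 267 320 321 322 323 324 325 326 327 328]
145 8 [320 321 322 323 324 325 326 327]
160 3 [321 327 328]
175 9 [320 321 322 323 324 325 326 327 328]
```

Emit:
servo_tool([
  [[0.5,0,0.12,-0.2,0],[0.5,2.7,0.12,-0.2,0],[0.5,5.4,0.12,-0.2,0],[0.5,7.8,0.12,-0.2,0],[0.5,8.4,0.12,-0.2,0]],
])

```text
t: 26.55
tool_pos: [0.6147, -0.0844, 0.245]
tool_rot: [3.141, 0.002, 0.001]
contact_force: [-0.1, 0.6, -1.5]
opening: 0.021
grip_force: 49.8
```

Emit:
servo_tool([
  [[0.5,0,0,0,0],[0.5,0,0,0.6,0],[0.5,0,0,1.1,0],[0.5,0,0,1.3,0],[0.5,0,0,1.4,0]],
])

```text
t: 27.05
tool_pos: [0.6126, -0.0845, 0.2318]
tool_rot: [-3.141, -0.0, 0.001]
contact_force: [-3.0, 2.5, 6.6]
opening: 0.0211
grip_force: 50.7
```

```bash
python3 -c "
from h import *
to(.6135,-.0838,.2312,0)"
```

```text
t 27.05 p [ 0.6126 -0.0845  0.2318] yaw 0.0 F [-3.   2.5  6.6] T [0.52 0.74 0.01] op 0.0211
inc cm [ 0.09 -0.07  0.06] turn 0.0
```

Seated at 6.6 N. I'll release, back off to where r1 was taken, and check everything again by numbers.

Emit:
servo_tool([
  [[3.2,0,0,0,0],[3.2,0,0,0,0],[3.2,0,0,0,0],[3.2,0,0,-2,0],[3.2,0,0,-6,0]],
])

```text
t: 27.55
tool_pos: [0.6112, -0.0845, 0.2864]
tool_rot: [-3.139, 0.0, 0.013]
contact_force: [0.3, 0.0, -1.0]
opening: 0.032
grip_force: 0.0
```

Emit:
servo_tool([
  [[4,0,0,-5,0],[4,-7,-10,-8,0],[4,-7,-19.7,-8,0],[4,-7,-19.7,-8,0],[4,-7,-19.7,-8,0]],
])

```text
t: 28.05
tool_pos: [0.5461, 0.1002, 0.3697]
tool_rot: [-3.142, 0.002, -0.002]
contact_force: [0.4, -0.1, -0.2]
opening: 0.0399
grip_force: 0.0
```

Emit:
servo_tool([
  [[4,0,0,0,0],[4,0,0,0,0],[4,0,0,0,0]],
])

```text
t: 28.35
tool_pos: [0.5469, 0.0981, 0.3688]
tool_rot: [3.141, -0.001, -0.001]
contact_force: [-0.9, -0.7, -0.2]
opening: 0.0401
grip_force: 0.0
```

```bash
python3 -c "
from h import *
st(); c=cam('wrist'); np.savez('r3.npz',*c); r1=ld('r1')
for n,lo,hi in(('red',(0,150,70),(6,255,255)),('blue',(103,130,60),(125,255,255)),('green',(50,110,40),(88,255,255))):
    for b in blobs(c,lo,hi,40,(0,0,640,400))[:4]: print(n,np.round(b[2][0],1),np.round(b[2][1],1),b[1],'z.24',onz(c,b[2][0],.24).round(3)[:2],'z.1',onz(c,b[2][0],.1).round(3)[:2])
for k in(r1,c):
    for b in blobs(k,(0,0,0),(180,120,45),150,(150,100,560,180)): print('blk',np.round(b[2][0]),np.round(b[2][1]),onz(k,b[2][0],.24).round(3)[:2])
    for b in blobs(k,(10,120,100),(17,255,230),500,(440,130,640,240)): print('tape',onz(k,b[2][0],.019).round(4)[:2])
t=cam('top'); t0=ld('top0')
for k in(t0,t):
    for b in blobs(k,(24,150,120),(32,255,255),60,(410,165,450,200)): print('tin',b[2][0],b[1])
    for b in blobs(k,(8,170,150),(18,255,255),40,(390,200,500,290)): print('former',b[2])
d=np.abs(t[0].astype(int)-t0[0]).sum(2)>90; n,l,s,ce=cv2.connectedComponentsWithStats(d[120:345,120:510].astype(np.uint8))
for i in range(1,n):
    if s[i][4]>25: print('diff',(ce[i]+120).round(),s[i][4])
"
```

```text
t 28.35 p [0.5469 0.0981 0.3688] yaw -0.05 F [-0.9 -0.7 -0.2] T [-0.03  0.03 -0.01] op 0.0401
red [555.5 105.5] [23. 41.] 793.5 z.24 [ 0.639 -0.06 ] z.1 [ 0.647 -0.148]
red [488.4 130.8] [19.4 42.2] 564.0 z.24 [ 0.622 -0.017] z.1 [ 0.621 -0.081]
red [565.  342.7] [13.  47.1] 481.5 z.24 [ 0.452 -0.105] z.1 [ 0.357 -0.217]
red [564.3 147.7] [65.1 12.6] 405.0 z.24 [ 0.611 -0.072] z.1 [ 0.603 -0.166]
blue [308.  105.5] [23. 36.] 773.5 z.24 [0.639 0.107] z.1 [0.647 0.113]
blue [311.  151.5] [38. 19.] 406.0 z.24 [0.609 0.106] z.1 [0.6  0.11]
blue [323.  130.5] [19. 18.] 220.5 z.24 [0.623 0.097] z.1 [0.622 0.097]
blue [298.5 131. ] [16. 11.] 119.0 z.24 [0.622 0.114] z.1 [0.621 0.124]
green [149.  105.5] [23. 52.] 926.5 z.24 [0.639 0.215] z.1 [0.647 0.28 ]
green [193.4 138.8] [41.  40.3] 877.5 z.24 [0.617 0.187] z.1 [0.614 0.238]
green [137.  145.2] [12.4 57.9] 592.0 z.24 [0.613 0.227] z.1 [0.607 0.3  ]
blk [418. 135.] [ 42. 101.] [0.613 0.049]
blk [255. 132.] [67. 41.] [0.616 0.159]
blk [504. 138.] [59. 13.] [ 0.611 -0.01 ]
tape [ 0.5426 -0.1003]
blk [400. 142.] [41. 99.] [0.615 0.043]
blk [238. 139.] [73. 40.] [0.617 0.156]
blk [478. 147.] [12. 53.] [ 0.611 -0.012]
tape [ 0.5422 -0.1007]
tin (431.9000244140625, 182.20001220703125) 176.5
tin (431.5, 182.5) 180.0
former ((433.5, 237.5), (15.0, 5.0), 90.0)
diff [181. 226.] 21163
diff [254. 168.] 84
diff [331. 180.] 92
diff [330. 197.] 247
diff [220. 201.] 163
diff [469. 227.] 40
diff [430. 240.] 404
diff [478. 236.] 48
diff [257. 274.] 260
diff [359. 289.] 452
diff [167. 319.] 239
```

```bash
python3 -c "
from h import *
t=cam('top'); b=blobs(t,(8,170,150),(18,255,255),40,(390,200,500,290))[0]; print(recton(t,b[2],.128)); print(ctrl.finish_job())"
```

```text
(array([ 0.50899428, -0.30612252,  0.128     ]), np.float64(176.0763752515142), np.float64(10.951415057645766), np.float64(33.32890755773848))
the job is handed in; nothing more can be done
None
```

I've handed the job in: the former is fully home on the spindle, the dial is on green, and the red, blue and green keys hang on their own hooks. There was no yellow key, and the black keys, tin and tape stayed where they were. The hand-in gave no verdict.

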